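Clear the chopping board: unstack and put each thing in its place

ROBOT

A 6-joint arm with a two-finger parallel gripper is mounted at the origin on a cart in front of the work surface, level with it; the furniture and walls round the work are solid. World frame = base frame: x ahead of the robot, y to its left, z up, the work surface at z = 0. Lengths are in m, angles in rad, forces in N, time in s.
With the tool pointing down it reaches from about 0.425 to 1.125 m from the base axis. Payload 14.9 kg.
Tool frame: the origin (TCP) lies midway between the tips of the shut fingers; the grasp point (between the pads) lies tcp_to_grasp behind it (tcp_to_grasp is the distance from the TCP to the grasp point, in m); z points along the fingers, x is the direction in which the jaws open and shut, and the axes are right-handed (so a half turn about z gives the same grasp; the last joint's range is limited). The gripper opens to 91 mm and grips with 3 to 60 N. Pads are 32 mm wide; open, the fingers measure 118 mm over their backs; the gripper's body (76 mm by 178 mm) begins 60 mm behind the grasp point.
Start: joints at [-1.172, 0.379, 1.734, -0, 1.028, -0.033], TCP at [0.293, -0.636, 0.214] pointing down, gripper open.
Joint ranges: [-2.77, 2.77], [-0.74, 2.19], [0, 2.66], [-1.06, 4.2], [0.31, 2.87], [-3.08, 3.08]. Speed limits (rad/s): [1.89, 1.89, 2.39, 3.14, 3.14, 3.14].

INTERFACE

Orientations are given as a rotation vector (axis times angle).
In Python, from cell import goto, move_linear, goto_joints, command_gripper, dwell, inverse_kinematics, get_image, camera_info, Unreachable, hand_in, get_time, get_joint_pos, get_joint_velocities, get_joint_efforts, get_tcp_pos, get_ee_rot, get_contact_force, get_torque, get_opening, tcp_to_grasp gives the robot as it stands. The module is installed in compiled form; this text tells all that it offers. Calls block until the motion is done:
- goto(position, orientation): joint-space move of the TCP to a pose.
- move_linear(position, frame=None, max_speed=0.15, force_limit=None): straight line of the TCP; frame=None keeps the orientation; max_speed is the mean speed in m/s. With force_limit (N) it stops when the force on the tool has changed by that much, and returns True; else False.
- goto_joints(angles): joint-space move.
- command_gripper(opening, effort=None): finger opening in m; effort is the grip in N (None keeps the last); returns when the fingers have stopped.
- dwell(seconds).
- inverse_kinematics(position, orientation): joint angles nearest the present ones, or None.
- get_image(name): name is "side" or "top"; returns the picture (480x640x3 uint8, blue, green, red); there is no depth.
- camera_info(name): a dict with "fx", "fy", "cx", "cy" (pixels), "k1" (the pictures are not rectified: a ray, as slopes to the right and down, at radius r is drawn at 1 + k1 r^2 times it, then the intrinsics apply), "view" (4x4, takes a point from world to camera coordinates). Camera axes: x right, y down, z forward; pixel columns grow to the right and rows downward; lengths in m; the calibration is good to about 2 mm. A picture is of the moment at which its call begins. camera_info takes no time and is no camera call.
A pose or a line that the arm cannot do raises Unreachable and nothing moves.
- hand_in(): hands the job in, once; it reports no verdict.
Readings, each from a call of its own:
- get_time(): time.
- get_joint_pos(): joint angles.
- get_joint_velocities(): joint speeds.
- get_joint_efforts(): joint torques, N m.
- get_tcp_pos(): TCP position.
- get_ee_rot(): TCP orientation.
- get_contact_force(): force on the tool from outside, world axes, zero at the start.
- get_torque(): the same for the moment, N m.
- get_opening(): finger opening in m.
Only numpy, scipy, OpenCV 4.12 (cv2) and the standard library are available. Lean on these libraries where they do the work, as an engineer would, in place of code of your own. Each camera call takes 0.05 s, during which the arm holds its last target. There are 200 camera calls.

TASK

The chopping board is needed, so take the stack on it apart, one thing at a time, the spice jar before the small pot under it and the tea box last of all. Each thing has its own place and must stand upright inside that place's rim: the spice jar in the small square dish, the small pot on the six-sided stand, the tin on the round coaster, and the tea box lengthwise in the long tray. Set everything down gently, without dropping or tipping anything, and leave the wide pot that stands among the places where it is.

Things in the scene. Friction and masses are not known exactly. Their poses are not given: they have to be found in the camera images.
- spice_jar: Spice jar with a gold-coloured screw cap, on top of the stack: it stands on the lid of the small pot. Clear square body about 41 x 41 mm with rounded corners, 96 mm tall, cap 41 mm in diameter over the top 20 mm; about 0.11 kg. Origin: centre of the underside; z up; x and y square to the flat sides.
- small_pot: Small round pot with white sides and a brown lid, 62 mm in diameter, 35 mm tall, lid fixed; about 0.07 kg. It stands on one end of the tea box with the spice jar on it. Origin: centre of the underside; z up.
- tin: Round food tin with a green label and a metal top, 57 mm in diameter, 72 mm tall; about 0.18 kg. It stands on the other end of the tea box, beside the small pot (axes about 77 mm apart). Origin: centre of the underside; z up.
- tea_box: Closed tea box lying on the chopping board, the bottom of the stack: 65 mm wide along its x, 142 mm long along its y, 70 mm tall; about 0.15 kg. The small pot and the tin stand on its top, on its long middle line about 38 mm either side of its centre. Origin: centre of the underside.
- board: Wooden chopping board, fixed on the worktop: 200 mm along its x, 240 mm along its y, 18 mm thick. The stack stands on it. Wall cabinets hang over the back of the worktop from 0.53 m above it, fronts 0.62 m and handles 0.58 m ahead of the robot: travel low and straight, not in wide arcs. Origin: centre of the underside, on the worktop.
- square_dish: Small square dish of light wood, fixed on the worktop: inside 62 x 62 mm, outside 72 x 72 mm; floor 5 mm thick, rim 5 mm wide, its top 10 mm above the worktop. Place of the spice jar. Origin: centre of the underside, on the worktop; x and y along its sides.
- hex_stand: Six-sided stand of dark wood, fixed on the worktop: 87 mm across the flats inside the rim, 97 mm outside; floor 5 mm thick, rim 5 mm wide, its top 10 mm above the worktop. Place of the small pot. Origin: centre of the underside, on the worktop; x square to one side.
- round_coaster: Round cork coaster, fixed on the worktop: 84 mm in diameter inside the rim, 94 mm outside; floor 5 mm thick, rim 5 mm wide, its top 10 mm above the worktop. Place of the tin. Origin: centre of the underside, on the worktop.
- long_tray: Long rectangular tray of light wood, fixed on the worktop: inside 162 mm along its x and 86 mm along its y, outside 172 x 96 mm; floor 5 mm thick, rim 5 mm wide, its top 10 mm above the worktop. Place of the tea box, whose long y axis goes along the tray's x axis, either way round. Origin: centre of the underside, on the worktop.
- wide_pot: Wide flat white round pot with a white lid, 90 mm in diameter, 32 mm tall, loose (about 0.14 kg); a bystander standing in one row with the four places, not to be moved (the row runs from right to left along the worktop, about 125 mm from centre to centre). Origin: centre of the underside; z up.
Things that resemble listed ones, but are neither listed nor needed, are in the scene too. There is more than one size of the tea_box; the one meant has the size given above.

How it is judged:
On the way, in this order (a step that is already met when the one before it is completed fails the run):
1. the spice jar stands in the square dish, let go (horizontal distance between spice_jar and square_dish below 0.016 m and z of spice_jar in the frame of square_dish between 0.001 and 0.009 m and angle between spice_jar's own z axis and vertical below 0.06 rad and linear speed of spice_jar below 0.03 m/s and contact force between the fingers and spice_jar below 0.1 N), for 0.2 s.
2. the small pot stands on the six-sided stand and the tin on the round coaster, both let go (horizontal distance between small_pot and hex_stand below 0.016 m and z of small_pot in the frame of hex_stand between 0.001 and 0.009 m and angle between each of small_pot, tin's own z axis and vertical below 0.06 rad and linear speed of each of small_pot, tin below 0.03 m/s and contact force between the fingers and small_pot below 0.1 N and horizontal distance between tin and round_coaster below 0.016 m and z of tin in the frame of round_coaster between 0.001 and 0.009 m and contact force between the fingers and tin below 0.1 N), for 0.2 s.
3. the tea box lies in the long tray, let go (horizontal distance between tea_box and long_tray below 0.016 m and z of tea_box in the frame of long_tray between 0.001 and 0.009 m and angle between tea_box's own z axis and vertical below 0.06 rad and linear speed of tea_box below 0.03 m/s and angle between the y axis of tea_box and the x axis of long_tray, either way round below 0.25 rad and contact force between the fingers and tea_box below 0.1 N), for 0.2 s.
At the end, for the whole second after the job is handed in: Spice jar in the square dish, small pot on the six-sided stand, tin on the round coaster, tea box lengthwise in the long tray: each upright (within 3 degrees), resting on the floor of its place inside the rim, its centre within 16 mm of the place's centre, and at rest (horizontal distance between spice_jar and square_dish below 0.016 m and z of spice_jar in the frame of square_dish between 0.001 and 0.009 m and angle between each of spice_jar, small_pot, tin, tea_box's own z axis and vertical below 0.06 rad and linear speed of each of spice_jar, small_pot, tin, tea_box below 0.03 m/s and horizontal distance between small_pot and hex_stand below 0.016 m and z of small_pot in the frame of hex_stand between 0.001 and 0.009 m and horizontal distance between tin and round_coaster below 0.016 m and z of tin in the frame of round_coaster between 0.001 and 0.009 m and horizontal distance between tea_box and long_tray below 0.016 m and z of tea_box in the frame of long_tray between 0.001 and 0.009 m and angle between the y axis of tea_box and the x axis of long_tray, either way round below 0.25 rad); the robot touches nothing.
It fails at once if a thing of the stack is tipped over (more than about 35 degrees) (angle between any of spice_jar, small_pot, tin, tea_box's own z axis and vertical above 0.6 rad).
It fails at once if a thing of the stack is dropped (falls free by more than about 3 cm) ((linear speed of spice_jar above 0.8 m/s and contact force between the fingers and spice_jar below 0.05 N) or (linear speed of small_pot above 0.8 m/s and contact force between the fingers and small_pot below 0.05 N) or (linear speed of tin above 0.8 m/s and contact force between the fingers and tin below 0.05 N) or (linear speed of tea_box above 0.8 m/s and contact force between the fingers and tea_box below 0.05 N)).
It fails at once if the small pot is carried off before the spice jar has been set down (distance of small_pot from where it was at the start of the episode above 0.04 m and height (world z) of spice_jar above 0.05 m).
It fails at once if the tea box is moved before everything on it has been set down (distance of tea_box from where it was at the start of the episode above 0.04 m and height (world z) of any of spice_jar, small_pot, tin above 0.05 m).
It fails at once if the wide pot is shifted by more than 3 cm (distance of wide_pot from where it was at the start of the episode above 0.03 m).
It also fails if it takes over 128 s, if anything falls off the work surface, if the arm or the gripper's body presses on something with over 40 N, if the wrist force passes 120 N, or if a joint passes its speed limit or range.

## Working session

There is one attempt and no reset: what is moved stays moved. The work goes in short steps, each a Python script; the robot and the scene stay as the last script left them, time stands still between calls to the robot, and variables do not carry over. Pictures are saved under pics/ and viewed, on a budget of 14 in all, crops included, one or two more only if the job needs it, and the job is handed in when it is done.

```bash
mkdir -p pics; python3 - <<'E'
from cell import *
import cv2,numpy as np
for n in("side","top"):
    cv2.imwrite(f"pics/{n}0.png",get_image(n)); c=camera_info(n)
    print(n,{k:(v if k!="view" else np.round(v,4).tolist()) for k,v in c.items()})
try: print(tcp_to_grasp)
except Exception as e: print(e)
print(get_time(),get_ee_rot(),get_opening())
E
```

```text
side {'fx': 558.39966122772, 'fy': 558.39966122772, 'cx': 313.4066883345551, 'cy': 240.3200722362154, 'k1': -0.0015073945715435603, 'view': [[0.5005, -0.8654, -0.0232, -0.3419], [-0.3776, -0.1941, -0.9054, 0.2393], [0.779, 0.4619, -0.424, 1.3393], [0.0, 0.0, 0.0, 1.0]]}
top {'fx': 482.5069737988184, 'fy': 482.5069737988184, 'cx': 321.0841629249657, 'cy': 231.77669751172, 'k1': -0.05312091812424665, 'view': [[-0.3095, -0.9509, -0.0028, 0.0157], [-0.9119, 0.2977, -0.2824, 0.4893], [0.2694, -0.0848, -0.9593, 1.5719], [0.0, 0.0, 0.0, 1.0]]}
0.0188
0.1 [-2.64532760e+00  1.69362075e+00  1.33062276e-03] 0.0914962933973253
```

View pics/side0.png

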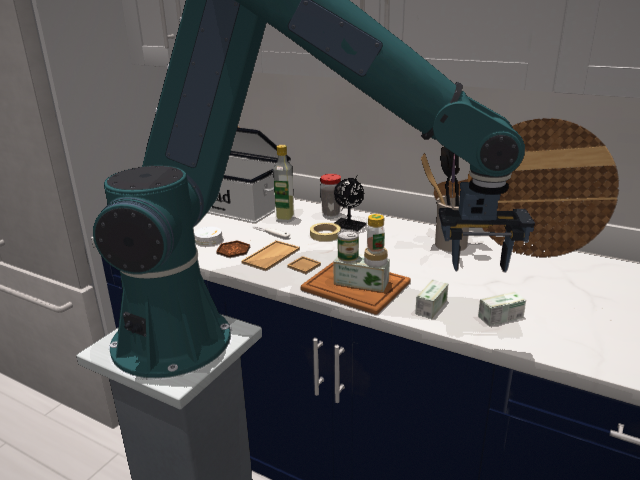

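View pics/top0.png

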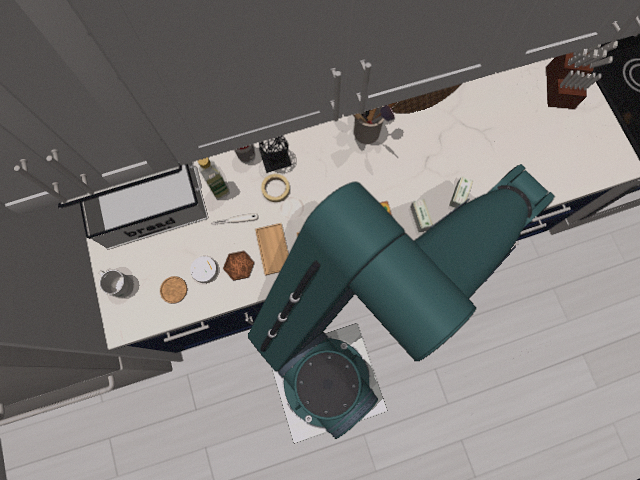

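The top view has the places (coaster ~(174,290), wide pot (204,269), hex stand (239,265), tray (272,248)). The arm hides the stack and the square dish there. The side view shows the stack at about (365,260) and two lookalike tea boxes at (432,298) and (502,308). I'll swing the arm out of the top view.

```bash
python3 - <<'E'
from cell import *
import cv2,numpy as np
q=get_joint_pos(); q[0]=-1.75; goto_joints(q)
im=get_image("top"); cv2.imwrite("pics/top1.png",im)
cv2.imwrite("pics/top1c.png",cv2.resize(im[170:330,140:480],None,fx=2.35,fy=2.35,interpolation=cv2.INTER_CUBIC))
s=cv2.imread("pics/side0.png"); cv2.imwrite("pics/side0c.png",cv2.resize(s[200:330,190:420],None,fx=3.4,fy=3.4,interpolation=cv2.INTER_CUBIC))
print(get_time())
E
```

```text
1.625
```

View pics/top1c.png

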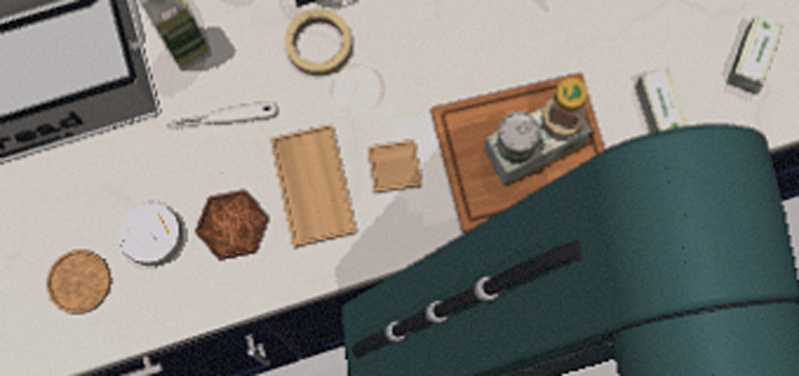

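View pics/side0c.png

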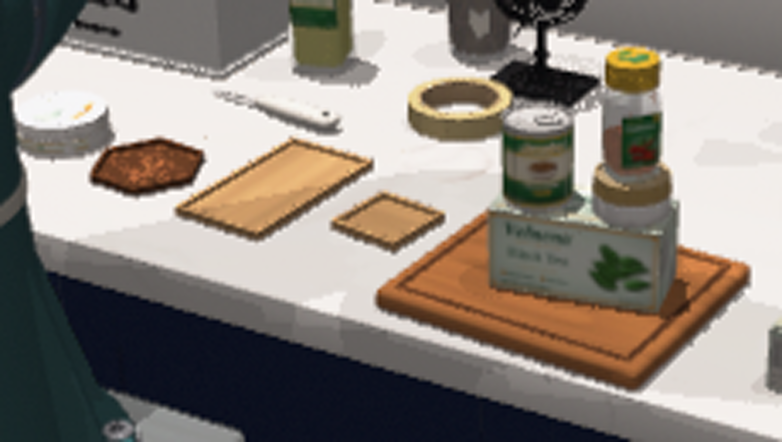

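Top crop: coaster (80,282), wide pot (152,233), hex (233,224), tray (314,186), dish (395,167). Tin top is at (520,135), the cap at (571,93), and the pot lid below it at about (565,117). The white boxes at (660,98) and (757,52) are the lookalike smaller tea boxes, so the one carrying the stack on the board at (540,145) is the right one. The yellow tape ring at (319,41) is a distractor. The side crop shows the tin left and the jar on the pot right. I'll compute positions next.

```bash
cat > h.py <<'E'
import numpy as np,cv2
from cell import *
def ray(n,u,v):
    c=camera_info(n); K=np.array([[c["fx"],0,c["cx"]],[0,c["fy"],c["cy"]],[0,0,1]])
    p=cv2.undistortPoints(np.array([[[u,v]]],float),K,np.array([c["k1"],0,0,0.])).ravel()
    V=np.array(c["view"]); R=V[:3,:3]; return -R.T@V[:3,3], R.T@np.array([p[0],p[1],1])
def onz(n,uv,z):
    o,d=ray(n,*uv); return (o+d*(z-o[2])/d[2])[:2]
def poly(n,cnt,z): return np.array([onz(n,p,z) for p in cnt.reshape(-1,2)])
def proj(n,P):
    c=camera_info(n); p=np.array(c["view"])@np.append(P,1); a=p[:2]/p[2]; a=a*(1+c["k1"]*(a@a))
    return a*[c["fx"],c["fy"]]+[c["cx"],c["cy"]]
E
cat > m.py <<'E'
from h import *
im=cv2.imread("pics/top1.png"); hsv=cv2.cvtColor(im,cv2.COLOR_BGR2HSV)
m=((hsv[...,1]>75)&(hsv[...,0]<25)&(hsv[...,2]>40)).astype(np.uint8)*255
for nm,cu,cv_ in [("coaster",80,282),("hex",233,224),("tray",314,186),("dish",395,167),("cap",571,93),("board",470,160)]:
    u,v=140+cu/2.35,170+cv_/2.35
    mm=m
    if nm=="cap": mm=((hsv[...,1]>150)&(hsv[...,2]>120)&(hsv[...,0]>18)).astype(np.uint8)*255
    n,l,s,_=cv2.connectedComponentsWithStats(mm); k=l[int(v),int(u)]
    if k==0:
        print(nm,"no",hsv[int(v),int(u)]); continue
    c=max(cv2.findContours((l==k).astype(np.uint8),0,1)[0],key=cv2.contourArea)
    z={"cap":.219,"board":.018}.get(nm,.01); P=poly("top",c,z); 
    (ce,wh,a)=cv2.minAreaRect((P*1000).astype(np.float32)); (cc,r)=cv2.minEnclosingCircle((P*1000).astype(np.float32))
    print(nm,"px",cv2.minAreaRect(c)[0],"rect",np.round(ce,1),np.round(wh,1),round(a,1),"circ",np.round(cc,1),round(r,1))
for nm,c,z in [("tin",(520,134),.16),("cap",(571,94),.219),("wide",(150,232),.032)]:
    print(nm,np.round(onz("top",(140+c[0]/2.35,170+c[1]/2.35),z)*1000,1))
for nm,c,z in [("tin",(540,121),.16),("cap",(633,57),.219),("dish",(388,219),.01),("hex",(148,166),.01),("tray",(275,187),.01)]:
    print("side",nm,np.round(onz("side",(190+c[0]/3.4,200+c[1]/3.4),z)*1000,1))
print([ (n,np.round(np.linalg.inv(np.array(camera_info(n)["view"]))[:3,3],2)) for n in("top","side")])
E
python3 m.py
```

```text
coaster px (173.25003051757812, 289.2500305175781) rect [449.2 404.7] [89.5 89.7] 29.7 circ [449.6 405.2] 46.6
hex px (238.25001525878906, 265.25) rect [461.5 168.8] [104.7  92.3] 27.5 circ [461.5 169.4] 53.0
tray px (272.7050476074219, 248.72189331054688) rect [482.   37.5] [ 94.8 171.8] 85.7 circ [482.   36.3] 95.2
dish px (307.6199645996094, 240.33995056152344) rect [472.1 -87.3] [70.5 72.3] 80.6 circ [472.2 -85.3] 47.3
cap px (382.0, 209.0) rect [ 439.9 -327.7] [0. 0.] 0.0 circ [ 439.9 -327.7] 0.0
board px (361.9471740722656, 233.5257110595703) rect [ 433.3 -276.6] [238.4 197.2] 85.8 circ [ 433.1 -275.8] 151.4
tin [ 420.  -256.8]
cap [ 435.8 -329.5]
wide [480.1 282.4]
side tin [ 419.5 -264.9]
side cap [ 440.2 -332.8]
side dish [468.2 -92.7]
side hex [456.3 160.2]
side tray [474.6  30.4]
[('top', array([0.03, 0.  , 1.65])), ('side', array([-0.78, -0.87,  0.78]))]
```

```bash
python3 - <<'E'
from h import *
def draw(n,f,x0,y0,w,h,k):
    im=cv2.imread(f); s=cv2.resize(im[y0:y0+h,x0:x0+w],None,fx=k,fy=k,interpolation=cv2.INTER_CUBIC)
    T=lambda P:(((proj(n,P)-[x0,y0]+.5)*k-.5)*16).astype(int)
    def ring(c,r,z,col): cv2.polylines(s,[np.array([T([c[0]+r*np.cos(a),c[1]+r*np.sin(a),z]) for a in np.linspace(0,6.3,50)])],True,col,1,cv2.LINE_AA,4)
    tin=(.420,-.2605);jar=(.438,-.331)
    ring(tin,.0285,.16,(0,0,255)); ring(jar,.0205,.219,(255,0,0)); ring(jar,.031,.123,(255,0,255)); ring(jar,.031,.088,(255,0,255))
    t=np.array(tin);d=np.array(jar)-t;d/=np.linalg.norm(d);nn=np.array([-d[1],d[0]]);c=(t+jar)/2
    cv2.polylines(s,[np.array([T([*(c+i*.071*d+j*.0325*nn),.088]) for i,j in((1,1),(1,-1),(-1,-1),(-1,1))])],True,(0,255,255),1,cv2.LINE_AA,4)
    return s
a=draw("top","pics/top1.png",340,195,60,55,7); b=draw("side","pics/side0.png",325,205,70,95,5.5)
H=max(a.shape[0],b.shape[0]); p=lambda x:cv2.copyMakeBorder(x,0,H-x.shape[0],0,0,0)
cv2.imwrite("pics/ov.png",np.hstack([p(a),p(b)]))
E
```

```text
(no output)
```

View pics/ov.png

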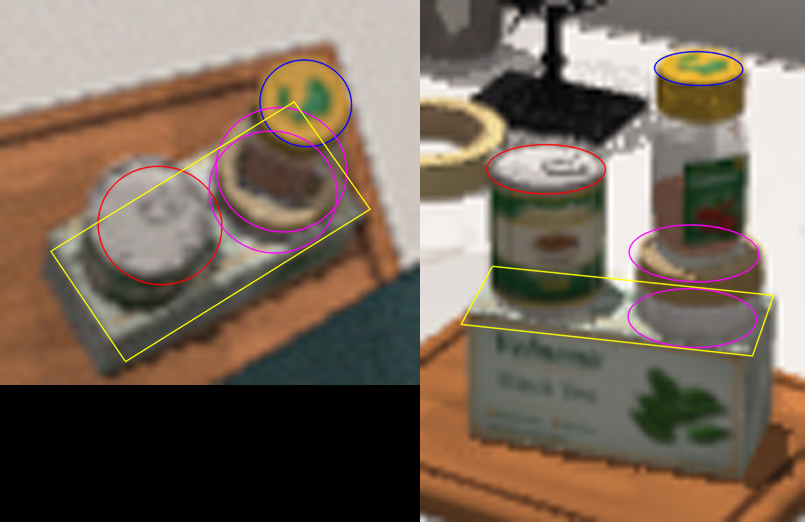

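Overlay: the cap ring matches in both views. The tin ring in the top view needs a shift of about 2 mm up and left. The box outline fits in the side view. So tin ≈ (.422,-.259), jar/pot ≈ (.438,-.331), and the box axis is at about -78°. Jar first.

```bash
cat >> h.py <<'E'
from scipy.spatial.transform import Rotation as Rn
def ori(deg):
    a=np.radians(deg); x=np.array([np.cos(a),np.sin(a),0]); z=np.array([0,0,-1.]); 
    return Rn.from_matrix(np.c_[x,np.cross(z,x),z]).as_rotvec()
def best(p,deg):   # of the two half turns, the one with least wrist turn from middle
    c=[]
    for d in(deg,deg+180):
        q=inverse_kinematics(p,ori(d))
        if q is not None: c.append((abs(q[5]),d,q))
    return min(c,key=lambda t:t[0])
def st(): print("t",round(get_time(),2),"tcp",np.round(get_tcp_pos(),4),"open",round(get_opening(),4),"F",np.round(get_contact_force(),2))
E
python3 - <<'E'
from h import *
for nm,p,d in [("jar",(.438,-.331,.199),12),("jarp",(.4715,-.088,.081),-9),("tin",(.4225,-.259,.11),12),("tinp",(.449,.404,.03),80),("tinp",(.449,.404,.03),-10),("box",(.43,-.295,.04),12),("boxp",(.482,.037,.03),86),("hexp",(.461,.168,.02),80)]:
    for dd in (d,d+180):
        q=inverse_kinematics(p,ori(dd)); print(nm,dd,None if q is None else np.round(q,2))
goto((.438,-.331,.29),ori(best((.438,-.331,.29),12)[1])); st()
move_linear((.438,-.331,.199),max_speed=.08,force_limit=4); st()
im=get_image("side"); c=cv2.resize(im[180:300,300:430],None,fx=4,fy=4,interpolation=cv2.INTER_CUBIC)
t=get_image("top"); c2=cv2.resize(t[170:270,320:420],None,fx=3,fy=3,interpolation=cv2.INTER_CUBIC)
o=np.zeros((480,820,3),np.uint8); o[:,:520]=c; o[:300,520:]=c2; cv2.imwrite("pics/jar1.png",o[:,:800])
E
```

```text
jar 12 [-0.69  0.16  2.05 -0.    0.93 -0.9 ]
jar 192 [-0.69  0.16  2.05 -0.    0.93  2.24]
jarp -9 [-0.23  0.26  2.22 -0.    0.66 -0.08]
jarp 171 [-0.23  0.26  2.22 -0.    0.66  3.07]
tin 12 [-0.6   0.22  2.19 -0.    0.73 -0.81]
tin 192 [-0.6   0.22  2.19 -0.    0.73  2.34]
tinp 80 [ 0.69  0.5   1.98 -0.    0.66 -0.7 ]
tinp 260 [ 0.69  0.5   1.98 -0.    0.66  2.44]
tinp -10 [ 0.69  0.5   1.98 -0.    0.66  0.87]
tinp 170 [ 0.69  0.5   1.98 -0.    0.66 -2.27]
box 12 [-0.65  0.39  2.14 -0.    0.61 -0.86]
box 192 [-0.65  0.39  2.14 -0.    0.61  2.29]
boxp 86 [ 0.03  0.37  2.22 -0.    0.56 -1.47]
boxp 266 [ 0.03  0.37  2.22 -0.    0.56  1.67]
hexp 80 [ 0.3   0.4   2.2  -0.    0.55 -1.09]
hexp 260 [ 0.3   0.4   2.2  -0.    0.55  2.05]
t 3.96 tcp [ 0.4377 -0.3316  0.2899] open 0.0911 F [ 0.34  0.12 -0.59]
t 5.24 tcp [ 0.4382 -0.3312  0.1995] open 0.0915 F [-0.    0.41 -1.02]
```

View pics/jar1.png

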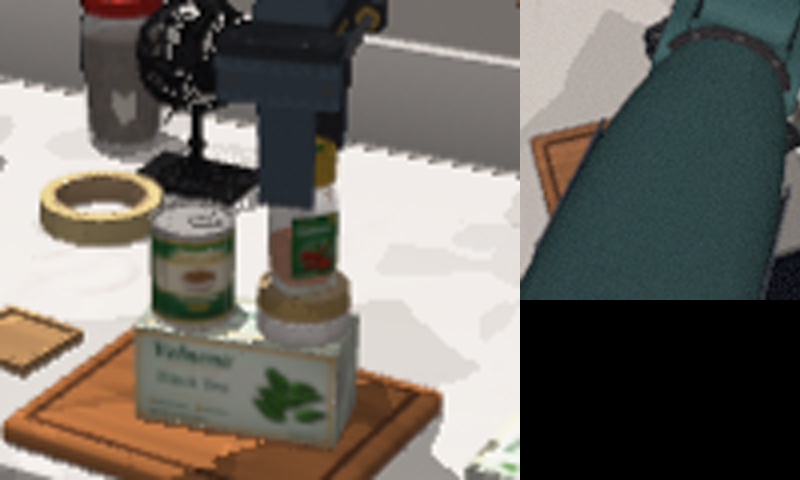

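The near finger (287,150 in crop) and the far finger straddle the gold cap. The stack is undisturbed, so I'll grip and carry.

```bash
cat >> h.py <<'E'
def pick(grip,lift):
    command_gripper(0.0,grip); st(); p=np.array(get_tcp_pos()); move_linear(p+[0,0,lift],max_speed=.08); st()
def carry(xy,deg,ztr,zplace,view=None):
    d=best((*xy,ztr),deg)[1]; R=ori(d)
    p=get_tcp_pos()
    try: move_linear((*xy,ztr),frame=R,max_speed=.2)
    except Unreachable as e: print("line no",e); goto((*xy,ztr),R)
    st()
    move_linear((*xy,zplace+.012),max_speed=.12)
    hit=move_linear((*xy,zplace-.004),max_speed=.02,force_limit=3); print("hit",hit); st()
E
python3 - <<'E'
from h import *
z0=get_tcp_pos()[2]
pick(15,.065)
carry((.4715,-.088),-9,.255,z0-.123+.005)
cv2.imwrite("pics/jar2.png",cv2.resize(get_image("side")[180:300,220:380],None,fx=4,fy=4,interpolation=cv2.INTER_CUBIC))
E
```

```text
t 6.16 tcp [ 0.438 -0.331  0.199] open 0.041 F [ 0.7   0.26 -0.83]
t 7.12 tcp [ 0.4378 -0.3308  0.2635] open 0.0408 F [-0.12 -0.03 -1.68]
t 8.5 tcp [ 0.4714 -0.0884  0.2549] open 0.0408 F [ 0.14 -0.14 -1.15]
hit True
t 10.61 tcp [ 0.4718 -0.0881  0.0812] open 0.0408 F [ 1.59 -0.94  1.92]
```

View pics/jar2.png

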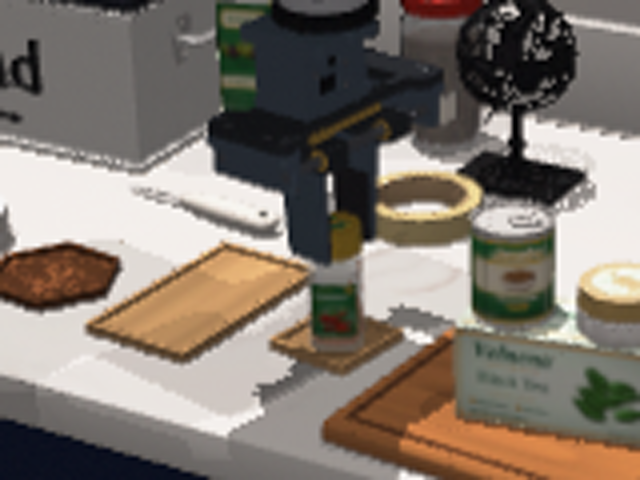

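The jar is centred in the dish, and it touched at the expected height (0.0812). I'll release, measure the uncovered stack, and fetch the tin.

```bash
python3 - <<'E'
from h import *
command_gripper(.085); p=np.array(get_tcp_pos()); move_linear(p+[0,0,.12],max_speed=.15); st()
im=get_image("side"); cv2.imwrite("pics/side2.png",im); t=get_image("top"); cv2.imwrite("pics/top2.png",t)
a=cv2.resize(im[200:300,250:400],None,fx=5,fy=5,interpolation=cv2.INTER_CUBIC); cv2.imwrite("pics/side2c.png",a)
a=cv2.resize(t[190:260,290:410],None,fx=6.5,fy=6.5,interpolation=cv2.INTER_CUBIC); cv2.imwrite("pics/top2c.png",a)
E
```

```text
t 12.42 tcp [ 0.4706 -0.0878  0.2004] open 0.0847 F [ 0.24 -0.48 -0.79]
```

View pics/top2c.png

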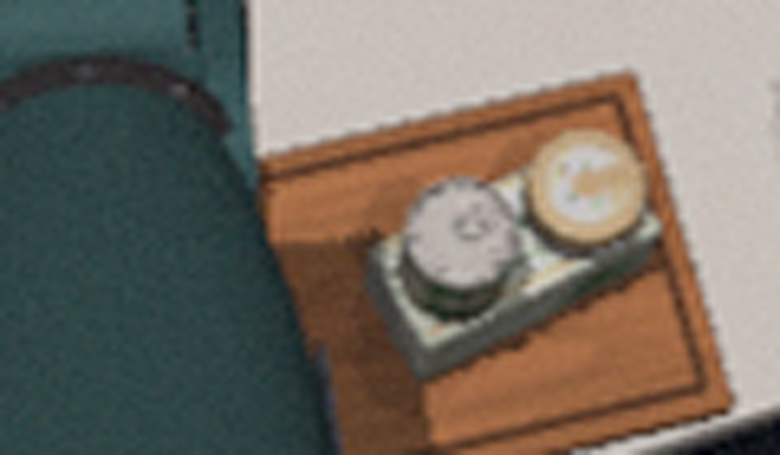

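View pics/side2c.png

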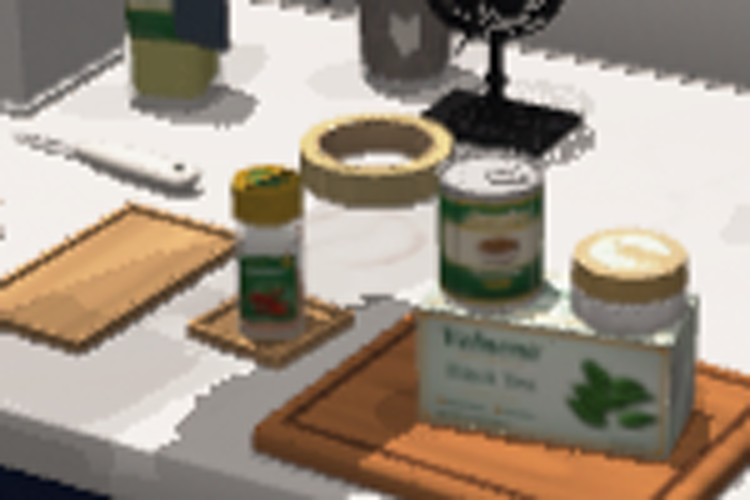

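Top crop: tin centre (462,233), pot lid centre (585,186). Side crop: tin top (491,175), lid (631,252). The jar stands upright in the dish at (268,330).

```bash
python3 - <<'E'
from h import *
f=lambda c,x,y,k:((c[0]+.5)/k+x-.5,(c[1]+.5)/k+y-.5)
for nm,t,s,z in[("tin",(462,233),(491,175),.16),("pot",(585,186),(631,252),.123)]:
    a=onz("top",f(t,290,190,6.5),z); b=onz("side",f(s,250,200,5),z); print(nm,np.round(a*1000,1),np.round(b*1000,1))
for c in[(428,346),(659,223),(375,262)]: print("box corner",np.round(onz("top",f(c,290,190,6.5),.088)*1000,1))
jt=onz("side",f((267,177),250,200,5),.101);print("jar in dish",np.round(jt*1000,1),"vs dish side 468.2 -92.7")
E
```

```text
tin [ 425.7 -256.7] [ 423.9 -259.7]
pot [ 439.8 -331.2] [ 442.4 -333.3]
box corner [ 393.  -232.4]
box corner [ 418.3 -368.6]
box corner [ 444.1 -221.1]
jar in dish [477.3 -86.7] vs dish side 468.2 -92.7
```

```bash
python3 - <<'E'
from h import *
xy=(.425,-.258); R=ori(best((*xy,.24),11.5)[1])
command_gripper(.091)
goto((*xy,.24),R); st()
move_linear((*xy,.108),max_speed=.1,force_limit=5); st()
z0=get_tcp_pos()[2]
pick(20,.10)
R=ori(best((.5,.08,.21),0)[1])
move_linear((.5,.08,.21),frame=R,max_speed=.2); st()
carry((.4495,.405),0,.15,z0-.088+.005)
cv2.imwrite("pics/tin1.png",cv2.resize(get_image("side")[180:280,180:400],None,fx=3.6,fy=3.6,interpolation=cv2.INTER_CUBIC))
cv2.imwrite("pics/tin1t.png",cv2.resize(get_image("top")[200:330,100:300],None,fx=4,fy=4,interpolation=cv2.INTER_CUBIC))
E
```

```text
t 13.59 tcp [ 0.4249 -0.2575  0.2397] open 0.091 F [0.25 0.31 0.42]
t 15.06 tcp [ 0.4253 -0.2582  0.1085] open 0.0911 F [ 0.4  -0.77  0.9 ]
t 15.68 tcp [ 0.4251 -0.2581  0.1081] open 0.057 F [-0.52  0.14  1.79]
t 17.07 tcp [ 0.4248 -0.2579  0.2076] open 0.057 F [ 0.04  0.2  -0.48]
t 18.96 tcp [0.4998 0.0795 0.21  ] open 0.057 F [ 0.09 -0.05 -1.69]
t 20.78 tcp [0.4497 0.4044 0.1501] open 0.057 F [ 0.19 -0.53 -1.71]
hit True
t 22.48 tcp [0.4495 0.405  0.0249] open 0.0572 F [-0.01 -0.06  2.99]
```

View pics/tin1t.png

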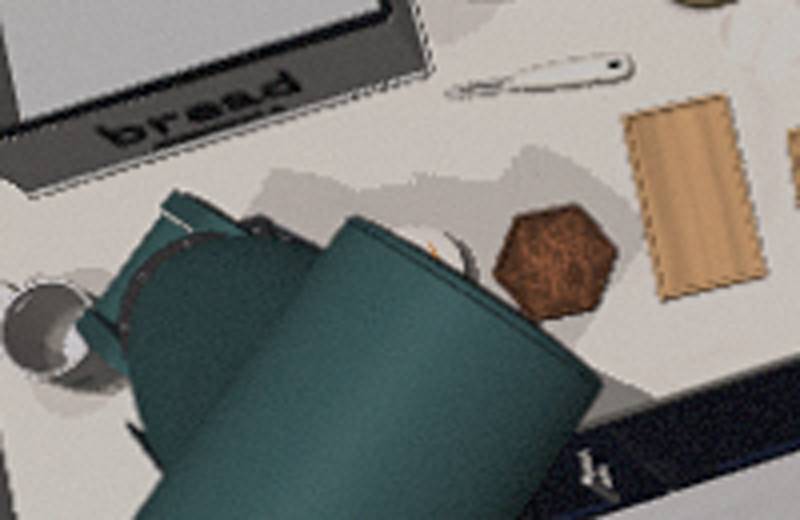

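The tin touched at the expected height (0.0249). I'll release, check from the stack side, and fetch the pot.

```bash
python3 - <<'E'
from h import *
command_gripper(.085); p=np.array(get_tcp_pos()); move_linear(p+[0,0,.13],max_speed=.15); st()
R=ori(best((.5,.08,.2),0)[1]); move_linear((.5,.08,.2),frame=R,max_speed=.25)
xy=(.441,-.332); R=ori(best((*xy,.2),11.5)[1]); command_gripper(.091)
move_linear((*xy,.2),frame=R,max_speed=.25); st()
cv2.imwrite("pics/top3.png",get_image("top"))
t=cv2.imread("pics/top3.png"); cv2.imwrite("pics/top3c.png",cv2.resize(t[190:330,100:360],None,fx=3,fy=3,interpolation=cv2.INTER_CUBIC)[:,:780])
move_linear((*xy,.098),max_speed=.1,force_limit=5); st()
z0=get_tcp_pos()[2]
pick(15,.09)
R=ori(best((.5,-.05,.19),0)[1])
move_linear((.5,-.05,.19),frame=R,max_speed=.2)
carry((.4615,.169),0,.12,z0-.088+.005)
E
```

```text
t 24.21 tcp [0.4486 0.4042 0.1539] open 0.0854 F [-0.57  1.19  0.19]
t 27.82 tcp [ 0.4411 -0.3313  0.2   ] open 0.091 F [-0.21  0.17  0.85]
t 29.04 tcp [ 0.4413 -0.3323  0.0986] open 0.091 F [ 0.09  0.64 -0.46]
t 29.61 tcp [ 0.4411 -0.3321  0.0981] open 0.0611 F [-1.01  0.84  2.81]
t 30.88 tcp [ 0.4408 -0.3319  0.1876] open 0.0614 F [-0.21  0.27 -0.58]
t 33.79 tcp [0.4617 0.1685 0.1202] open 0.0613 F [ 1.07 -0.51 -1.32]
hit True
t 35.33 tcp [0.4614 0.169  0.0149] open 0.0606 F [-0.05 -0.37  0.83]
```

View pics/top3c.png

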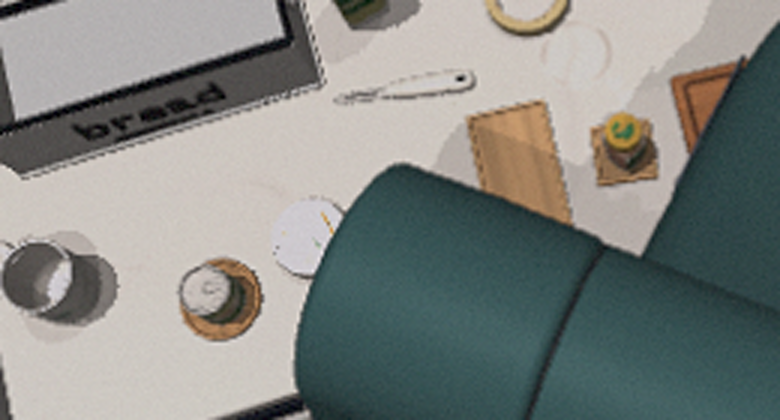

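The tin is upright on the coaster (crop (220,300)), the jar is in the dish at (625,150), and the wide pot at (310,237) is unmoved. The pot touched at 0.0149 as expected. Next I release it and fetch the tea box, pausing above the tray to check.

```bash
python3 - <<'E'
from h import *
command_gripper(.085); p=np.array(get_tcp_pos()); move_linear(p+[0,0,.14],max_speed=.15); st()
command_gripper(.091)
R=ori(best((.5,-.05,.19),5)[1]); move_linear((.5,-.05,.19),frame=R,max_speed=.25)
xy=(.435,-.295); R=ori(best((*xy,.15),11.5)[1]); move_linear((*xy,.15),frame=R,max_speed=.25); st()
hit=move_linear((*xy,.04),max_speed=.08,force_limit=5); st()
if hit: raise SystemExit("hit")
pick(20,.15)
R=ori(best((.49,-.1,.2),85.7)[1])
move_linear((.49,-.1,.2),frame=R,max_speed=.15)
move_linear((.482,.037,.12),max_speed=.15)
move_linear((.482,.037,.045),max_speed=.1); st()
im=get_image("side"); t=get_image("top"); cv2.imwrite("pics/top4.png",t); cv2.imwrite("pics/side4.png",im)
cv2.imwrite("pics/side4c.png",cv2.resize(im[190:300,180:360],None,fx=4.4,fy=4.4,interpolation=cv2.INTER_CUBIC))
E
```

```text
t 36.97 tcp [0.4606 0.1687 0.1543] open 0.085 F [-0.2  -0.24 -0.44]
t 39.52 tcp [ 0.4352 -0.2941  0.15  ] open 0.0912 F [-0.45  0.58 -0.4 ]
t 41.04 tcp [ 0.4353 -0.2952  0.0404] open 0.091 F [ 0.25 -0.19  0.28]
t 41.55 tcp [ 0.435  -0.295   0.0401] open 0.0658 F [-1.06  0.87  3.7 ]
t 43.58 tcp [ 0.4348 -0.2949  0.1898] open 0.0658 F [ 0.09  0.93 -1.83]
t 47.68 tcp [0.4824 0.037  0.0454] open 0.0658 F [ 0.04 -0.53 -1.3 ]
```

View pics/side4c.png

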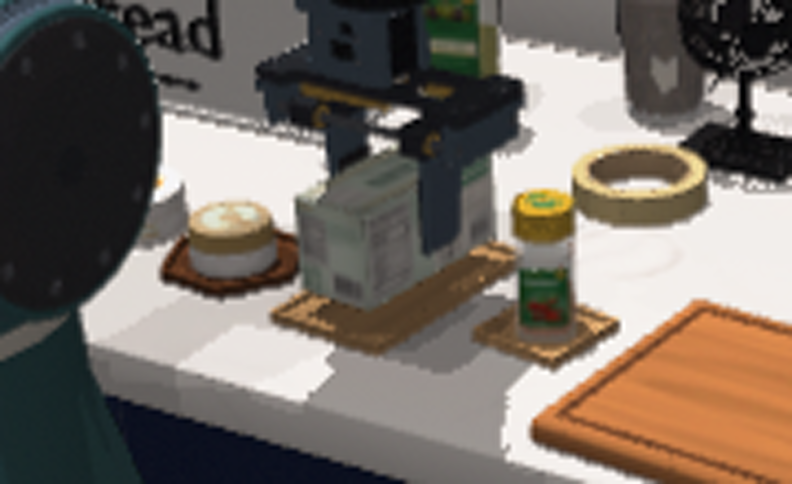

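The box hovers over the tray, lengthwise. Its near bottom corners are at about (303,280) and (360,305) in the crop. A quick ray check before lowering:

```bash
python3 - <<'E'
from h import *
for nm,c,z in[("box L",(305,281),.0235),("box R",(360,306),.0235),("tray L",(271,313),.01),("tray R",(376,351),.01),("tray farR",(518,262),.01)]:
    print(nm,np.round(onz("side",((c[0]+.5)/4.4+179.5,(c[1]+.5)/4.4+189.5),z)*1000,1))
E
```

```text
box L [430.1  80.1]
box R [416.3  24.1]
tray L [400.7  88.6]
tray R [388.3  -7.3]
tray farR [547.1 -20.7]
```

The reading suggests up to about 12 mm of offset, with rough clicks. One zoom with the expected outlines drawn will settle it.

```bash
python3 - <<'E'
from h import *
im=cv2.imread("pics/side4.png"); x0,y0,w,h,k=235,215,70,60,11
s=cv2.resize(im[y0:y0+h,x0:x0+w],None,fx=k,fy=k,interpolation=cv2.INTER_CUBIC)
a=np.radians(-4.3);ex=np.array([np.cos(a),np.sin(a)]);ey=np.array([-ex[1],ex[0]])
def rect(c,L,W,z,col): cv2.polylines(s,[np.array([(((proj("side",[*(np.array(c)+i*L/2*ex+j*W/2*ey),z])-[x0,y0]+.5)*k-.5)*16).astype(int) for i,j in((1,1),(1,-1),(-1,-1),(-1,1))])],True,col,1,cv2.LINE_AA,4)
rect((.482,.037),.172,.096,.01,(0,0,255)); rect((.482,.037),.142,.065,.0233,(0,255,255)); rect((.482,.037),.142,.065,.0933,(255,255,0))
cv2.imwrite("pics/ov4.png",s)
E
```

```text
(no output)
```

View pics/ov4.png

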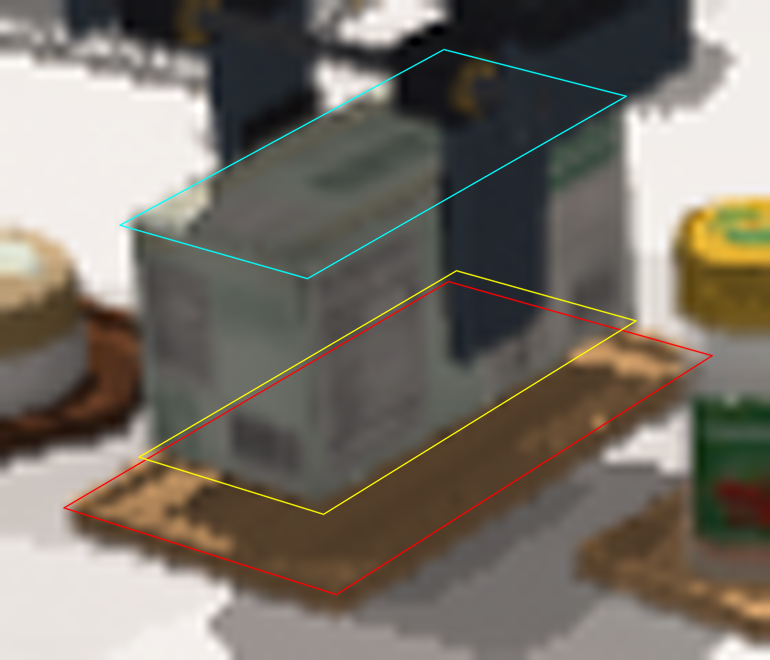

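The tray's dark silhouette includes its 10 mm wall. Allowing for that, tray and box share the same camera offset of about 16 px, so the box is within about 3 mm of centre. I'll lower it; floor contact is expected at TCP 0.0271, while the rim would show at 0.032.

```bash
python3 - <<'E'
from h import *
hit=move_linear((.482,.037,.023),max_speed=.02,force_limit=3); st()
z=get_tcp_pos()[2]
if not hit or z>.030: raise SystemExit("check")
command_gripper(.087); st(); p=np.array(get_tcp_pos()); move_linear(p+[0,0,.15],max_speed=.12); st()
q=get_joint_pos(); q[0]=-1.2; goto_joints(q); dwell(.3); st()
t=get_image("top"); cv2.imwrite("pics/top5.png",t); s=get_image("side"); cv2.imwrite("pics/side5.png",s)
a=cv2.resize(t[215:310,150:340],None,fx=4.2,fy=4.2,interpolation=cv2.INTER_CUBIC)[:,:798]; b=cv2.resize(s[210:280,190:350],None,fx=798/160,fy=2.7*1,interpolation=cv2.INTER_CUBIC)
cv2.imwrite("pics/end.png",np.vstack([a,b])[:600])
E
```

```text
t 48.62 tcp [0.4819 0.037  0.0268] open 0.0656 F [ 0.7  -0.93  1.14]
t 49.15 tcp [0.4814 0.037  0.0267] open 0.0869 F [ 0.37 -0.52  0.43]
t 50.55 tcp [0.4809 0.037  0.176 ] open 0.0871 F [-0.64  0.45 -0.79]
t 52.85 tcp [ 0.1966 -0.4405  0.176 ] open 0.0872 F [-0.01  0.38  0.47]
```

View pics/end.png

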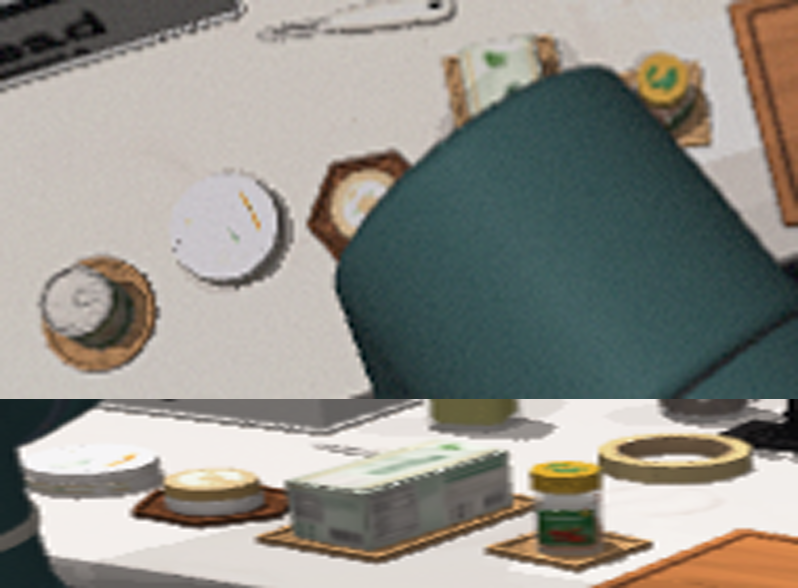

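Top: tin on the coaster (79,303), pot lid centred on the hex (370,203), cap (662,79), box in the tray. Side: all upright, wide pot in place. A final numeric check before handing in:

```bash
python3 - <<'E'
from h import *
for nm,c,z,g in[("tin",(79,303),.077,(449.4,405)),("jar",(662,79),.101,(472,-87)),("pot",(370,203),.04,(461.5,169)),("wide",(228,226),.032,(480,282))]:
    e=onz("top",((c[0]+.5)/4.2+149.5,(c[1]+.5)/4.2+214.5),z)*1000; print(nm,np.round(e,1),"off",np.round(e-g,1))
E
```

```text
tin [444.7 401.7] off [-4.7 -3.3]
jar [470.4 -88.3] off [-1.6 -1.3]
pot [461.5 165.4] off [-0.  -3.6]
wide [481.  281.9] off [ 1.  -0.1]
```

All within a few millimetres of centre, so I'm handing in.

```bash
python3 -c "
from cell import *
hand_in(); print(get_time())"
```

```text
the job is handed in; nothing more can be done
the job is handed in; nothing more can be done
```

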